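Gauge a lattice slat against the flip stop

TASK

Gauge the replacement lattice slat on the small trimming board: flip the red hinged stop fully down onto the fence, then slide the slat, flat on the board and flush against the fence, until its end seats on the stop's brass nose, and keep it lightly pressed there, with some 4 N, for a good second, never ramming the fence or the stop and not shifting the stop along the fence. Then let go of the slat and flip the stop back up to standing, leaving the slat lying exactly as gauged. Leave the other things on the table alone.

Things in the scene. Friction and masses are not known exactly. Their poses are not given: they have to be found in the camera images.
- board_top (a point): plywood trimming board, fixed to the table, 220 mm (its x) by 420 mm (its y) by 15 mm thick; this point is the centre of its top face, x pointing away from the robot and y along the fence, z up. An aluminium fence 25 mm wide and 14 mm high stands on it along its whole length; the fence's straight front face (towards the robot) lies at x = +30 mm of this point
- slat_center (a point): the slat, a loose straight wooden bar 150 mm long (its y) by 24 mm wide (its x) by 30 mm high, about 80 g, lying on the board in front of the fence; this point is its centre, half-way up (15 mm above the board's top). Flush on the fence its centre lies 12 mm in front of the fence's front face. It stands 16 mm higher than the fence. It slides towards +y to reach the stop
- slat_end (a point): centre of the slat's +y end face, the end that goes against the stop (75 mm from its centre)
- stop_gauge (a point): point fixed to the carriage (it does not turn with the leaf), axes as the board's, 18 mm in +x from the board's middle, 15 mm above its top: where the middle of the slat's end goes. It lies in the plane of the leaf's -y face when down. There a brass nose screw, 10 mm thick, stands out of the leaf by 2 to 9 mm towards -y; how far is not measured and must be felt with the slat
- stop_hinge (a point): middle of the leaf's hinge axis, which runs along the board's y, 40 mm above the board's top and 66 mm in +x from its middle, behind the fence
- stop_bar (a point): the place to hold the leaf: a round steel bar, 12 mm thick, parallel to the hinge, 80 mm from its axis, free for 54 mm on the leaf's +y side; this point is on its centre line, 36 mm in +y from the leaf's middle. With the leaf down it is 40 mm above the board's top, at x = -14 mm of the board, free around and below. It may turn between the fingers as the leaf swings
- stop_leaf (a joint): angle of the red flip-stop leaf (12 mm thick arm 80 mm long with a 36 mm blade, 80 g): 0 fully down across the fence with its arm level towards the robot, 1.57 arm upright, 1.9 leaning away from the robot at its limit. A friction hinge (about 0.08 N m) keeps it where it is left; it starts up
- slat: the same slat, origin at the centre of its underside, axes as at its centre
- board: the same board with fence, origin at the centre of its underside
- stop_carriage: the blue carriage, 40 mm wide along the fence, that carries the leaf and its nose; its top is 36 mm above the board's top. It is clamped to the fence by friction only: about 18 N along the fence shifts it. Origin on the board's middle line, level with the board's underside
- eraser: bystander: purple silicone eraser 24 x 45 x 13 mm lying on the board's near, +y corner; origin under its centre
- offcut: bystander: wooden offcut 24 x 50 x 30 mm lying on the board behind the fence, at its -y end; origin under its centre
- holder: bystander: white plastic pencil holder 76 mm across, on a black rotating base 88 mm across, 190 mm high with its pencils; origin under its base
- rabbit: bystander: white ceramic rabbit 58 mm across, 113 mm high; origin under its body
- bookmark: bystander: stainless spoon-shaped bookmark 130 mm long lying on the table; origin under its middle
- glue: bystander: white glue bottle 44 mm across, 110 mm high with orange cap; origin under its base

How it is judged:
By the outcome, as a careful person would: the job done as asked, in the order asked, and still so for the second after the job is handed in, with the robot touching nothing.
It also fails if it takes over 72 s, if anything falls off the work surface, if the arm or the gripper's body presses on something with over 40 N, if the wrist force passes 120 N, or if a joint passes its speed limit or range.

ROBOT

A 6-joint arm with a two-finger parallel gripper is mounted at the origin on the work surface. World frame = base frame: x ahead of the robot, y to its left, z up, the work surface at z = 0. Lengths are in m, angles in rad, forces in N, time in s.
With the tool pointing down it reaches from about 0.225 to 0.875 m from the base axis. Payload 3.4 kg.
Tool frame: the origin (TCP) lies where the fingers leave the gripper's body, on its centre line; the fingertips stand 73 mm ahead of it and the grasp point (between the pads) lies 54 mm ahead of it (tcp_to_tips is the z of the fingertips in the tool frame, in m); z points along the fingers, y is the direction in which the jaws open and shut (so a half turn about z gives the same grasp; the last joint's range is limited). The gripper opens to 85 mm and grips with 20 to 120 N. Pads are 22 mm wide; open, the fingers measure 114 mm over their backs; the gripper's body (76 mm by 85 mm) begins 54 mm behind the grasp point. The pads swing forward as they close: fully open they stand 13 mm farther back than shut.
Start: joints at [0.98, 0.276, 1.505, -0, 1.361, -0.121], TCP at [0.26, 0.513, 0.304] pointing down, gripper open.
Joint ranges: [-2.89, 2.89], [-0.75, 2.08], [0.22, 2.7], [-1.18, 4.32], [0.11, 2.71], [-2.7, 2.7]. Speed limits (rad/s): [2.57, 2.57, 3.14, 3.14, 3.14, 3.14].

INTERFACE

Orientations are given as [roll, pitch, yaw] about the fixed x, y, z axes, in that order (R = Rz(yaw) Ry(pitch) Rx(roll)).
In Python, from rig import * gives the robot as it stands.
- The arm moves only by the shell command python3 -m jog 'ROWS' [OPENING] [FORCE]. ROWS is JSON, a list of rows, each a list of 2 entries, a list of its own where there are three numbers: the shift along the world's x, y, z scaled (see below), then the turn about the world's z scaled (see below). In form: [[[tx, ty, tz], yaw], ...]. A call has 1 to 12 rows; each row shifts and turns the pose as measured when the row begins; what a row does not reach is not made up. The controller multiplies each number of a shift by 150 mm and each number of a turn by 2 pi rad. A row lasts 1/12 s, in which the tool goes at most 41.7 mm and 7.16 degrees, less where a joint would pass 70% of its speed; a pose out of reach is approached as far as the arm can. A call with a number of a shift or a turn outside -1 to 1 is refused whole. A call with a gripper value outside its range is refused whole. OPENING is the opening, from 0 (shut) to 1 (fully open), set as the call begins (- or left out, the last holds). The fingers move at their own pace and stop on an object; FORCE is the grip in N (left out, the last holds). Time passes only in rows, so rows that do not move let the fingers close. It gives the time, the measured TCP pose, the force and the opening at its end, in the units of the state.
- state(): the state, without advancing time (a new reading comes with each control period).
- camera(name): name is "side" or "top"; returns the picture (384x512x3 uint8, red, green, blue); there is no depth.
- camera_info(name): a dict with "vertical_fov" (degrees; the focal length in pixels is half the picture's height over the tangent of half this angle, whatever the lens; pixels are square), "cx", "cy" (the principal point, pixels), "D" ([k1, k2, p1, p2, k3] as OpenCV has them; the pictures are not rectified), "position" and "rotation" of the camera in the world. Camera axes: x right, y up, looking along -z (the intrinsics and any distortion apply to the point x, -y, -z); pixel columns grow to the right and rows downward; lengths in m; the calibration is good to about 2 mm. A picture is of the moment at which its call begins. camera_info takes no time and is no camera call.
- close_job(): hands the job in, once; it reports no verdict.
The state is a dict: "clock": time; "joint_positions": joint angles; "joint_vel": joint speeds; "tau": joint torques, N m; "ee_pos": TCP position; "tcp_rot": TCP orientation; "wrist_force": force on the tool from outside, world axes, zero at the start; "ft_torque": the same for the moment, N m; "grip_width": opening from 0.0 (shut) to 1.0 (fully open).
Only numpy, scipy, OpenCV 4.12 (cv2) and the standard library are available. Lean on these libraries where they do the work, as an engineer would, in place of code of your own. Each camera call takes 0.05 s, during which the arm holds its last target.

## Working session

There is one attempt and no reset: what is moved stays moved. The work goes in short steps, Python scripts to look and compute and a shell command to move; the robot and the scene stay as the last step left them, time stands still between calls to the robot, and variables do not carry over. Pictures are saved under pics/ and viewed, and the job is handed in when it is done.

```bash
mkdir -p pics; ls
python3 - <<'E'
from rig import *
import cv2,json
for n in ("side","top"):
    im=camera(n); cv2.imwrite(f"pics/{n}0.png",im[:,:,::-1]); i=camera_info(n); print(n,i)
print(state())
E
```

```text
pics
side {'vertical_fov': 57.517163187551525, 'cx': 253.91091747332084, 'cy': 193.71012975450694, 'D': array([-0.1017244,  0.       ,  0.       ,  0.       ,  0.       ]), 'position': array([ 0.1238646 , -0.78437526,  0.80506441]), 'rotation': array([ 0.85087898, -0.00707541, -0.44800649])}
top {'vertical_fov': 50.676537149200236, 'cx': 255.6769377444276, 'cy': 194.1259484913912, 'D': array([0.03602136, 0.        , 0.        , 0.        , 0.        ]), 'position': array([ 0.33619226, -0.02703461,  1.15779643]), 'rotation': array([ 0.1629315 , -0.01895013, -1.58273175])}
{'clock': 0.1, 'joint_positions': array([ 9.79990512e-01,  2.76524832e-01,  1.50599342e+00, -1.52437092e-05,
        1.36073472e+00, -1.20960336e-01]), 'joint_vel': array([ 1.14943835e-03, -1.38312378e-03, -2.62436258e-03,  1.84039542e-03,
       -1.10723096e-05, -1.65039896e-03]), 'tau': array([ 2.68052085e-03, -4.17698944e+01, -2.46405852e+01, -1.01152518e-04,
        5.67449824e-03,  1.88206127e-05]), 'ee_pos': array([0.26011809, 0.51239869, 0.3031353 ]), 'tcp_rot': array([-3.13994267e+00, -1.85548956e-04,  2.67175021e+00]), 'wrist_force': array([ 0.12980566,  0.09200088, -1.02379674]), 'ft_torque': array([ 0.01369132, -0.00438063,  0.02502483]), 'grip_width': 1.0012798070864062}
```

View pics/side0.png

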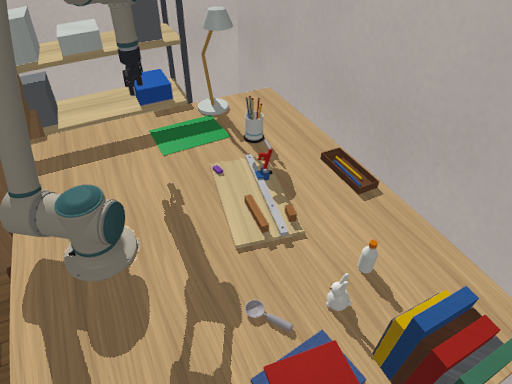

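View pics/top0.png

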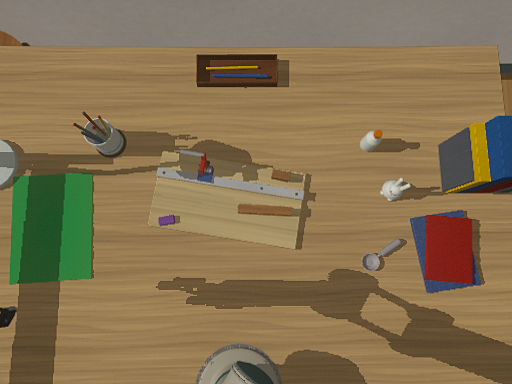

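The two views show the board, tilted a few degrees, at top px (150–305, 150–248). The red leaf stands near (203,165), the slat is around (265,210), and the eraser is at (167,220). I'll zoom in.

```bash
cat > h.py <<'E'
from rig import *
import cv2, numpy as np
from scipy.spatial.transform import Rotation as Rn
def cam(n):
    i=camera_info(n); f=192/np.tan(np.radians(i['vertical_fov']/2))
    K=np.array([[f,0,i['cx']],[0,f,i['cy']],[0,0,1]]); R=Rn.from_euler('xyz',i['rotation']).as_matrix()
    return K,np.array(i['D']),np.array(i['position']),R
def ray(n,uv):
    K,D,p,R=cam(n); q=cv2.undistortPoints(np.array(uv,float).reshape(-1,1,2),K,D).reshape(-1,2)
    d=np.c_[q[:,0],-q[:,1],-np.ones(len(q))]@R.T
    return p,d
def onz(n,uv,z):
    p,d=ray(n,uv); return p+d*((z-p[2])/d[:,2])[:,None]
def proj(n,P):
    K,D,p,R=cam(n); c=(np.atleast_2d(P)-p)@R; c=c*[1,-1,-1]
    return cv2.projectPoints(c,np.zeros(3),np.zeros(3),K,D)[0].reshape(-1,2)
def crop(n,im,x0,y0,x1,y1,s,name):
    c=cv2.resize(im[y0:y1,x0:x1,::-1],None,fx=s,fy=s,interpolation=cv2.INTER_CUBIC); cv2.imwrite(name,c)
E
python3 - <<'E'
from h import *
t=cv2.imread('pics/top0.png')[:,:,::-1]; s=cv2.imread('pics/side0.png')[:,:,::-1]
crop('top',t,145,140,315,255,4.7,'pics/top0c.png'); crop('side',s,205,140,315,250,5,'pics/side0c.png')
E
```

```text
(no output)
```

View pics/top0c.png

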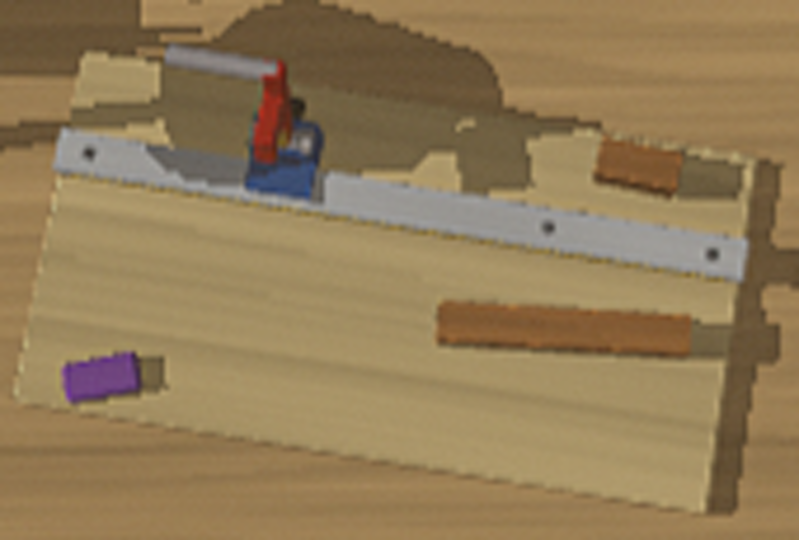

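View pics/side0c.png

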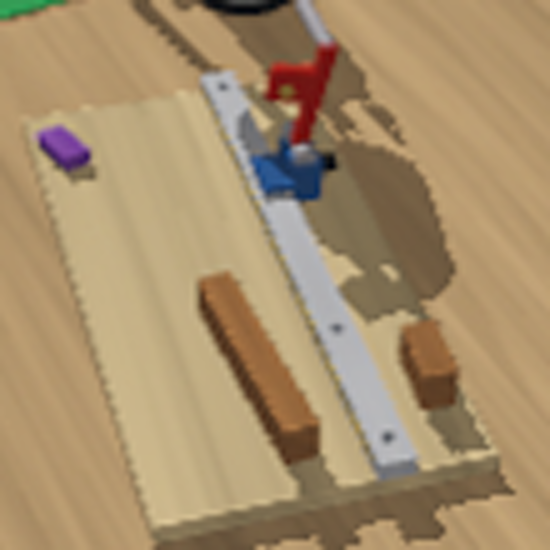

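Run:
```python
from h import *
t=cv2.imread('pics/top0.png')[:,:,::-1].copy(); s=cv2.imread('pics/side0.png')[:,:,::-1].copy()
# board corners from crops (+0.5px shifts of resize ignored)
def T(p): return (np.array(p)+.5)/4.7-.5+[145,140]
def S(p): return (np.array(p)+.5)/5-.5+[205,140]
c=onz('top',T([(707,513),(15,402),(83,50),(757,160)]),.015); print('board corners top',c.round(4)); 
print('len',np.linalg.norm(c[0]-c[1]),np.linalg.norm(c[1]-c[2]),np.linalg.norm(c[2]-c[3]),'center',c.mean(0))
v=(c[1]-c[0])+(c[2]-c[3]); yaw=np.arctan2(-v[0],v[1]); print('yaw',yaw)
cs=onz('side',S([(155,535),(27,118)]),.015); print('side corners',cs.round(4))
f=onz('top',T([(58,175),(740,280)]),.029); print('fence front',f.round(4))
v=f[1]-f[0]; print('fence yaw',np.arctan2(v[0],-v[1]))
f2=onz('side',S([(203,77),(380,475)]),.029); print('fence side',f2.round(4)); v=f2[1]-f2[0];print(np.arctan2(v[0],-v[1]))
hsv=cv2.cvtColor(t,cv2.COLOR_RGB2HSV)
print(t[208,265],hsv[208,265],t[208,200],hsv[208,200])
m=((hsv[...,0]<13)&(hsv[...,1]>140)&(hsv[...,2]>90)).astype(np.uint8); m[:195]=0;m[225:]=0;m[:,:230]=0;m[:,300:]=0
n,l,st,ce=cv2.connectedComponentsWithStats(m); k=1+st[1:,4].argmax(); print(st[k],ce[k])
pts=np.argwhere(l==k)[:,::-1].astype(np.float32); W=onz('top',pts,.045)[:,:2].astype(np.float32)
r=cv2.minAreaRect(W*1000); print('slat',r, W.mean(0))
```

```text
board corners top [[ 0.368  -0.1592  0.015 ]
 [ 0.4385  0.2522  0.015 ]
 [ 0.6546  0.2174  0.015 ]
 [ 0.5824 -0.1959  0.015 ]]
len 0.41735728698207064 0.21892334472945513 0.41959889847396836 center [0.51089171 0.02861303 0.015     ]
yaw -0.1713721296199523
side corners [[ 0.369  -0.1635  0.015 ]
 [ 0.4442  0.2553  0.015 ]]
fence front [[ 0.5734  0.2274  0.029 ]
 [ 0.5059 -0.1813  0.029 ]]
fence yaw -0.16364973897229743
fence side [[ 0.5798  0.2292  0.029 ]
 [ 0.5041 -0.1893  0.029 ]]
-0.17903836390671682
[132  91  54] [ 14 151 132] [164 143 100] [ 20 100 164]Traceback (most recent call last):
  File "<stdin>", line 16, in <module>
ValueError: attempt to get argmax of an empty sequence
```

Run:
```python
from h import *
t=cv2.imread('pics/top0.png')[:,:,::-1].copy(); s=cv2.imread('pics/side0.png')[:,:,::-1].copy()
C=np.array([.511,.029]); b=-.171
def B(P): # world->board xy
    P=np.atleast_2d(P)[:,:2]-C; return P@np.array([[np.cos(b),-np.sin(b)],[np.sin(b),np.cos(b)]])*1000
hsv=cv2.cvtColor(t,cv2.COLOR_RGB2HSV)
m=((hsv[...,0]<17)&(hsv[...,1]>130)&(hsv[...,2]>90)).astype(np.uint8); m[:195]=0;m[225:]=0;m[:,:230]=0;m[:,300:]=0
n,l,st,ce=cv2.connectedComponentsWithStats(m); k=1+st[1:,4].argmax(); print(st[k],ce[k])
pts=np.argwhere(l==k)[:,::-1].astype(np.float32); W=onz('top',pts,.045)[:,:2].astype(np.float32)
r=cv2.minAreaRect(W*1000); print('slat',r, B(np.array(r[0])/1000),B(W.mean(0)))
print(B(cv2.boxPoints(r)/1000))
def T(p): return (np.array(p)+.5)/4.7-.5+[145,140]
def S(p): return (np.array(p)+.5)/5-.5+[205,140]
# carriage front top edge corners (blue), z=.051 top? 
print('blue front', B(onz('top',T([(245,190),(312,200)]),.029)))
print('fence pts board',B(onz('top',T([(58,175),(740,280)]),.029)))
# bar: triangulate end at leaf junction & far end
pt,dt=ray('top',T([(278,68),(168,50)])); ps,ds=ray('side',S([(330,45),(300,0)]))
for a,c in ((0,0),):
    A=np.c_[dt[a],-ds[c]]; x=np.linalg.lstsq(A,ps-pt,rcond=None)[0]; P=pt+x[0]*dt[a];Q=ps+x[1]*ds[c]; print('bar@leaf',P,Q,B(P),B(Q))
for z in (.125,.130,.135): print(z,B(onz('top',T([(278,68),(168,50)]),z)), onz('top',T([(278,68),(168,50)]),z).round(4).tolist())
crop('side',s,230,90,310,190,6,'pics/side0d.png')
```

```text
[238 204  54  12 464] [264.39439655 209.47413793]
slat ((475.7773132324219, -74.2090835571289), (147.787109375, 24.07317543029785), 86.16773223876953) [[ -17.14609936 -107.69755739]] [[ -17.29604875 -107.42687261]]
[[ -21.43803057 -182.44189498]
 [   2.50477248 -179.94006358]
 [ -12.85416864  -32.95321838]
 [ -36.79697081  -35.45505488]]
blue front [[36.87879513 94.22494091]
 [37.37062811 53.489895  ]]
fence pts board [[  27.73168166  206.16427538]
 [  30.77672167 -208.10470977]]
bar@leaf [0.60956032 0.08446693 0.13820743] [0.6095998  0.08445171 0.13821635] [[87.68413995 71.42974813]] [[87.72563162 71.42146347]]
0.125 [[ 90.92783344  73.4556234 ]
 [ 91.04180213 135.42199182]] [[0.6131, 0.0859, 0.125], [0.6238, 0.147, 0.125]]
0.13 [[ 89.69985317  72.68867829]
 [ 89.81327011 134.35505357]] [[0.6118, 0.0854, 0.13], [0.6224, 0.1461, 0.13]]
0.135 [[ 88.47187289  71.92173318]
 [ 88.58473809 133.28811532]] [[0.6104, 0.0848, 0.135], [0.621, 0.1453, 0.135]]
```

View pics/side0d.png

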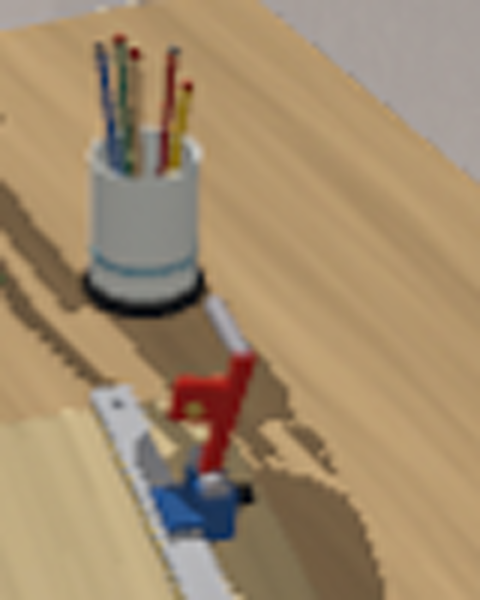

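Run:
```python
from h import *
print('holder base top',onz('top',[(110,143)],0.0),'side',onz('side',[(254,138)],0.0), 'pencil tips z=.19', onz('top',[(85,114),(83,127),(103,122)],.18))
for P in ([.6173,.1217,.132],[.5217,.029+.03,.055]): print(proj('top',P),proj('side',P))
```

```text
holder base top [[0.68128696 0.37231356 0.        ]] side [[0.68362071 0.36630043 0.        ]] pencil tips z=.19 [[0.70231088 0.37444749 0.18      ]
 [0.6687144  0.37760417 0.18      ]
 [0.68159638 0.32959461 0.18      ]]
[[189.64653643 151.88140383]] [[267.51387263 144.14404927]]
[[216.02477582 192.87537397]] [[250.3834389  178.81654262]]
```

```bash
python3 -m jog '[[[0.18,-0.2,0],-0.017],[[0.18,-0.2,0],-0.017],[[0.18,-0.2,0],-0.017],[[0.18,-0.2,0],-0.017],[[0.18,-0.2,0],-0.017],[[0.18,-0.2,0],-0.017],[[0.18,-0.2,0],-0.017],[[0.18,-0.2,0],-0.017],[[0.18,-0.2,0],-0.017],[[0.18,-0.2,0],-0.017]]' 1 20
```

```text
clock: 0.93
ee_pos: [0.5296, 0.2057, 0.2986]
tcp_rot: [-3.134, -0.005, 1.569]
wrist_force: [0.0, 0.7, 0.4]
grip_width: 1.001
```

```bash
python3 -m jog '[[[0.19,-0.18,0],-0.015],[[0.19,-0.18,0],-0.012],[[0.15,-0.15,-0.05],0],[[0,0,-0.1],0],[[0,0,-0.05],0],[[0,0,0],0]]' 0.6 20; python3 -m jog '[[[0,0,0],0],[[0,0,0],0]]'
```

```text
clock: 1.43
ee_pos: [0.618, 0.1151, 0.2644]
tcp_rot: [-3.135, -0.002, 1.375]
wrist_force: [-0.3, 0.3, 0.5]
grip_width: 0.601
clock: 1.6
ee_pos: [0.6167, 0.116, 0.2636]
tcp_rot: [-3.132, -0.001, 1.376]
wrist_force: [0.8, 0.3, 0.1]
grip_width: 0.601
```

```bash
python3 -m jog '[[[0,0.02,-0.1],0.002],[[0,0.02,-0.1],0.002],[[0,0,-0.1],0],[[0,0,-0.08],0],[[0,0,-0.08],0],[[0,0,-0.04],0],[[0,0,0],0]]'
python3 - <<'E'
from h import *
t=camera('top');s=camera('side')
crop('top',t,145,120,275,220,6,'pics/t1.png'); crop('side',s,220,60,320,190,4.5,'pics/s1.png')
E
```

```text
clock: 2.18
ee_pos: [0.6139, 0.1306, 0.1939]
tcp_rot: [3.141, -0.006, 1.414]
wrist_force: [-0.3, -0.6, 0.4]
grip_width: 0.596
```

View pics/s1.png

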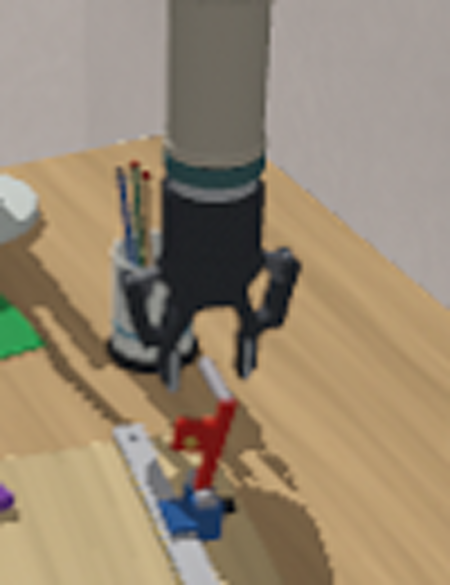

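View pics/t1.png

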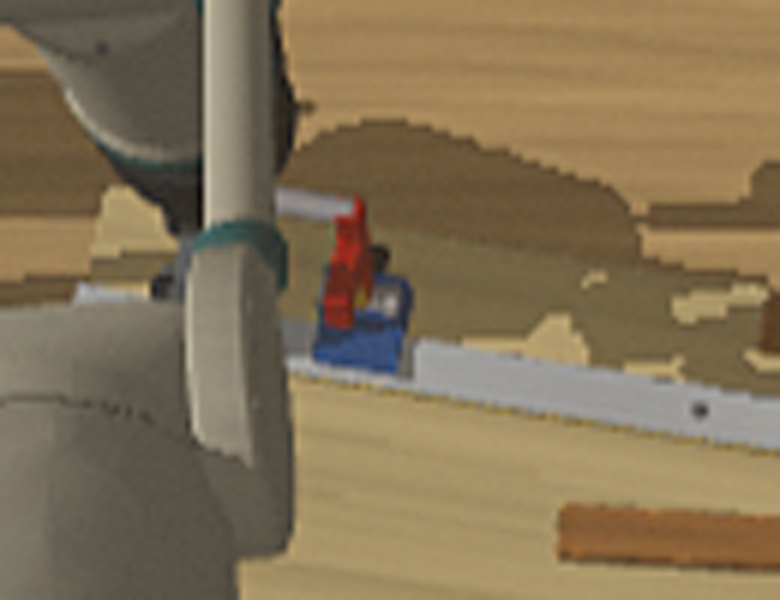

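```bash
python3 -m jog '[[[0.02,-0.05,-0.04],-0.001],[[0,0,-0.02],0],[[0,0,0],0]]' 0.6 20;  python3 -m jog '[[[0,0,0],0],[[0,0,0],0],[[0,0,0],0],[[0,0,0],0],[[0,0,0],0],[[0,0,0],0]]' 0 20
```

```text
clock: 2.53
ee_pos: [0.6192, 0.1229, 0.1883]
tcp_rot: [3.133, -0.008, 1.408]
wrist_force: [0.4, -0.1, 0.2]
grip_width: 0.6
clock: 3.03
ee_pos: [0.6194, 0.1223, 0.1889]
tcp_rot: [3.133, -0.008, 1.407]
wrist_force: [-1.4, 0.5, -0.4]
grip_width: 0.129
```

```bash
python3 -m jog '[[[-0.059,0.01,0.016],0],[[-0.062,0.011,0.009],0],[[-0.061,0.011,0.002],0],[[-0.062,0.011,-0.006],0],[[0,0,0],0]]'
```

```text
clock: 3.45
ee_pos: [0.5836, 0.1284, 0.1942]
tcp_rot: [3.121, -0.009, 1.407]
wrist_force: [-0.4, -0.8, -3.9]
grip_width: 0.128
```

```bash
python3 -m jog '[[[-0.06,0.01,-0.024],0],[[-0.058,0.01,-0.024],0],[[-0.056,0.01,-0.029],0],[[-0.053,0.009,-0.035],0],[[0,0,0],0]]'
```

```text
clock: 3.87
ee_pos: [0.5473, 0.1347, 0.1787]
tcp_rot: [3.114, -0.01, 1.408]
wrist_force: [2.1, -0.7, -4.9]
grip_width: 0.13
```

```bash
python3 -m jog '[[[-0.058,0.01,-0.06],0],[[-0.051,0.009,-0.064],0],[[-0.042,0.007,-0.07],0],[[0,0,0],0]]';python3 -m jog '[[[-0.028,0.005,-0.073],0],[[-0.015,0.002,-0.073],0],[[0,0,0],0]]'
```

```text
clock: 4.2
ee_pos: [0.5236, 0.1389, 0.1489]
tcp_rot: [3.112, -0.01, 1.408]
wrist_force: [2.8, 0.3, -2.6]
grip_width: 0.133
clock: 4.45
ee_pos: [0.5168, 0.1402, 0.1262]
tcp_rot: [3.113, -0.01, 1.408]
wrist_force: [4.1, -0.9, -0.6]
grip_width: 0.133
```

```bash
python3 -m jog '[[[0.005,0,-0.05],0],[[0,0,-0.04],0],[[0,0,0],0]]';python3 -m jog '[[[0.005,0,-0.02],0],[[0,0,0],0]]'
```

```text
clock: 4.7
ee_pos: [0.5163, 0.1404, 0.1127]
tcp_rot: [3.117, -0.009, 1.408]
wrist_force: [-0.3, -1.9, 4.8]
grip_width: 0.127
clock: 4.87
ee_pos: [0.5164, 0.1405, 0.1125]
tcp_rot: [3.119, -0.009, 1.408]
wrist_force: [0.8, -1.5, -1.3]
grip_width: 0.124
```

```bash
python3 -m jog '[[[0,0,-0.04],0],[[0,0,-0.04],0]]';python3 - <<'E'
from h import *
crop('side',camera('side'),200,90,320,220,4.5,'pics/s2.png')
print(state()['wrist_force'],state()['ee_pos'])
E
```

```text
clock: 5.03
ee_pos: [0.5167, 0.141, 0.1071]
tcp_rot: [3.118, -0.011, 1.407]
wrist_force: [-9.1, -0.6, 39.9]
grip_width: 0.128
[-6.55594985 -1.36708547 28.3710402 ] [0.51671252 0.14108853 0.10685294]
```

View pics/s2.png

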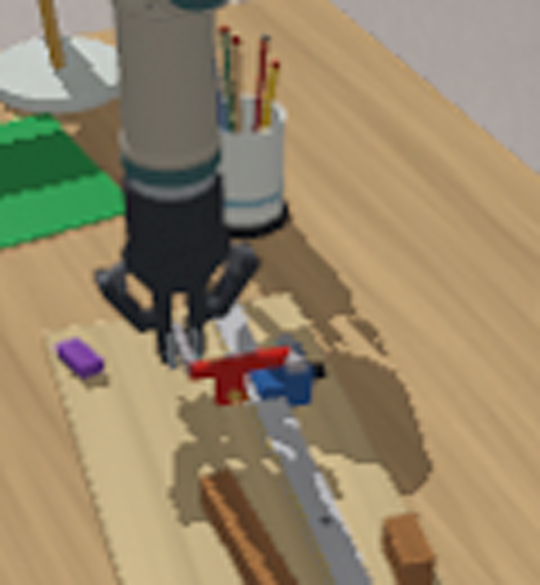

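```bash
python3 -m jog '[[[0,0,0.01],0],[[0,0,0],0]]';python3 -m jog '[[[0,0,0],0],[[0,0,0],0],[[0,0,0],0],[[0,0,0],0]]' 0.6
```

```text
clock: 5.25
ee_pos: [0.5164, 0.141, 0.1101]
tcp_rot: [3.117, -0.011, 1.407]
wrist_force: [1.9, -0.4, -2.8]
grip_width: 0.129
clock: 5.58
ee_pos: [0.5141, 0.1412, 0.1079]
tcp_rot: [3.124, -0.01, 1.407]
wrist_force: [0.3, 0.5, 0.4]
grip_width: 0.607
```

```bash
python3 -m jog '[[[0,0,0.05],0],[[0,0,0.1],0],[[0,0,0.15],0],[[0,0,0.15],0],[[0,0,0.15],0],[[0,-0.1,0.1],0],[[0,-0.1,0],0]]'
python3 - <<'E'
from h import *
print(state()['joint_positions'])
t=camera('top');s=camera('side')
crop('top',t,145,130,315,255,4.7,'pics/t3.png'); crop('side',s,205,130,315,250,5,'pics/s3.png')
E
```

```text
clock: 6.17
ee_pos: [0.5106, 0.1127, 0.2156]
tcp_rot: [3.136, -0.009, 1.41]
wrist_force: [0.4, 0.5, 0.4]
grip_width: 0.601
[0.08019563 0.26150128 1.75943083 0.00781767 1.11272043 0.23771251]
```

View pics/s3.png

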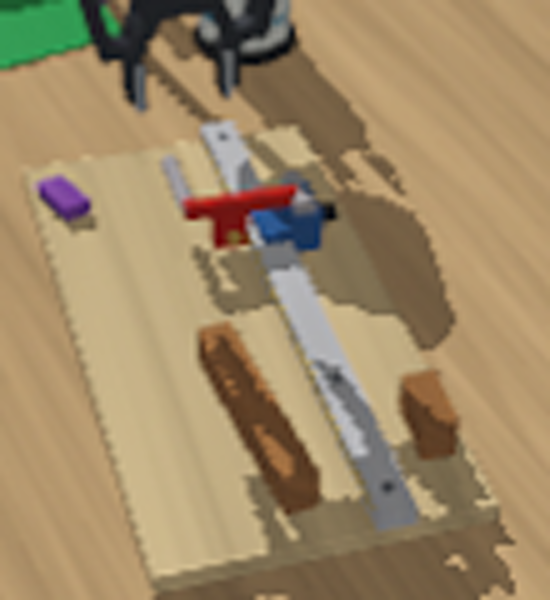

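View pics/t3.png

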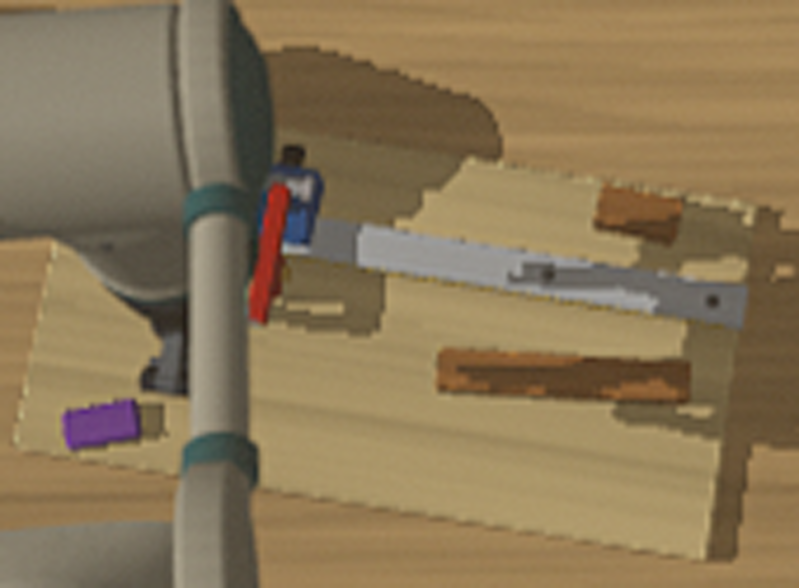

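```bash
python3 -m jog '[[[-0.04,-0.1,0],0.0199],[[-0.04,-0.1,0],0.0199],[[-0.04,-0.1,0],0.0199],[[-0.04,-0.1,0],0.0199],[[-0.04,-0.1,0],0.0199],[[-0.04,-0.1,0],0.0199],[[-0.04,-0.1,0],0.0199],[[-0.04,-0.1,0],0.0199],[[-0.04,-0.1,0],0.0199],[[-0.04,-0.1,0],0.0199],[[-0.04,-0.1,0],0.0199],[[-0.04,-0.1,0],0.0199]]' 0 20; python3 -m jog '[[[0,0,-0.05],0.009],[[0,0,0],0]]'
```

```text
clock: 7.27
ee_pos: [0.4303, -0.0665, 0.2074]
tcp_rot: [-3.14, -0.026, 2.913]
wrist_force: [0.7, -0.4, -0.5]
grip_width: 0.002
clock: 7.43
ee_pos: [0.4287, -0.0676, 0.1988]
tcp_rot: [-3.14, -0.03, 2.972]
wrist_force: [-0.8, 0.7, 0.1]
grip_width: 0.001
```

```bash
python3 -m jog '[[[0,0,-0.15],0],[[0,0,-0.15],0],[[0,0,-0.15],0],[[0,0,-0.1],0],[[0,0,-0.07],0],[[0,0,0],0]]'
python3 - <<'E'
from h import *
t=camera('top');s=camera('side')
crop('top',t,145,130,315,255,4.7,'pics/t4.png'); crop('side',s,185,130,315,250,5,'pics/s4.png')
E
```

```text
clock: 7.93
ee_pos: [0.4294, -0.0644, 0.1026]
tcp_rot: [3.14, -0.03, 2.961]
wrist_force: [-0.3, 0.2, -0.1]
grip_width: -0.002
```

View pics/s4.png

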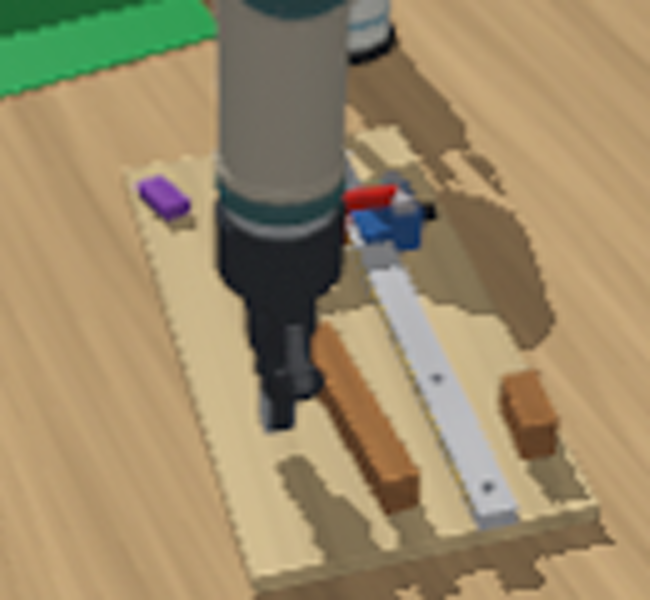

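```bash
python3 -m jog '[[[0.05,-0.01,-0.035],0],[[0.05,-0.012,0],0],[[0.04,-0.007,0],0],[[0.033,-0.006,0],0],[[0.033,-0.006,0],0],[[0.033,-0.006,0],0],[[0.033,-0.006,0],0]]'; python3 -m jog '[[[0.033,-0.006,0],0],[[0.027,-0.005,0],0],[[0,0,0],0]]'
```

```text
clock: 8.62
ee_pos: [0.4779, -0.0735, 0.1021]
tcp_rot: [3.141, -0.019, 2.96]
wrist_force: [-0.6, 0.2, 0.6]
grip_width: 0.003
clock: 8.87
ee_pos: [0.4895, -0.0758, 0.1024]
tcp_rot: [3.141, -0.017, 2.96]
wrist_force: [-0.4, -0.0, 0.8]
grip_width: -0.0
```

Run:
```python
from h import *
t=camera('top');s=camera('side')
crop('top',t,145,130,315,255,4.7,'pics/t5.png'); crop('side',s,205,130,315,250,5,'pics/s5.png')
```

```text
(no output)
```

View pics/s5.png

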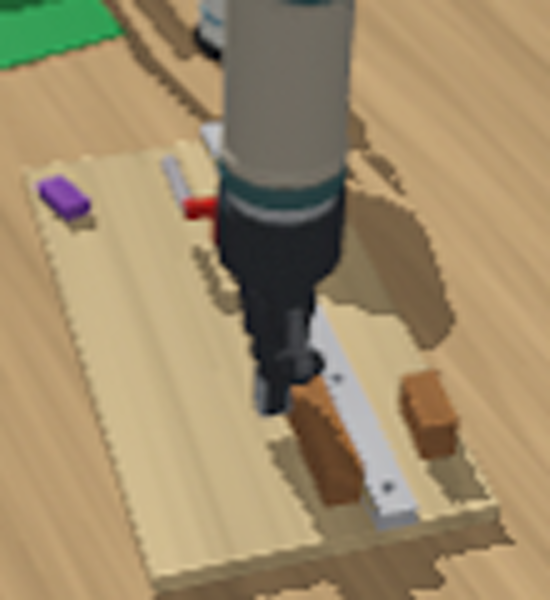

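View pics/t5.png

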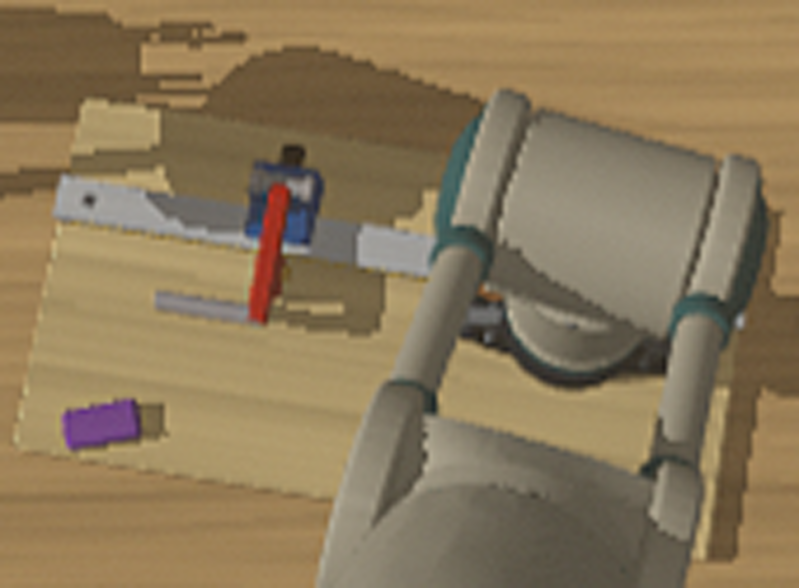

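```bash
python3 -m jog '[[[0.013,-0.002,0],0],[[0.013,-0.002,0],0]]'; python3 -m jog '[[[0.013,-0.002,0],0]]'; python3 -m jog '[[[0.01,-0.002,0],0]]'
```

```text
clock: 9.13
ee_pos: [0.491, -0.0758, 0.1021]
tcp_rot: [3.141, -0.021, 2.96]
wrist_force: [0.4, -0.4, 0.7]
grip_width: 0.002
clock: 9.22
ee_pos: [0.4913, -0.0758, 0.1019]
tcp_rot: [3.141, -0.026, 2.961]
wrist_force: [-6.4, 0.7, 4.6]
grip_width: 0.003
clock: 9.3
ee_pos: [0.4914, -0.0758, 0.1018]
tcp_rot: [3.141, -0.029, 2.961]
wrist_force: [-4.4, 1.3, 3.2]
grip_width: -0.0
```

```bash
python3 -m jog '[[[0.01,-0.002,0],0],[[0.01,-0.002,0],0]]'; python3 -m jog '[[[-0.05,0.009,0],0],[[-0.1,0.018,0],0],[[-0.1,0.018,0.05],0],[[-0.1,0,0.15],0],[[-0.05,0,0.15],0],[[0,0,0.15],0],[[0,0,0],0]]'
python3 - <<'E'
from h import *
t=camera('top');s=camera('side')
crop('top',t,145,130,315,255,4.7,'pics/t6.png'); crop('side',s,205,130,315,250,5,'pics/s6.png')
E
```

```text
clock: 9.47
ee_pos: [0.4918, -0.0759, 0.1016]
tcp_rot: [3.141, -0.036, 2.961]
wrist_force: [-5.6, 0.2, 4.8]
grip_width: -0.005
clock: 10.05
ee_pos: [0.434, -0.0695, 0.1781]
tcp_rot: [3.141, -0.021, 2.96]
wrist_force: [0.1, -1.1, 0.1]
grip_width: -0.001
```

View pics/s6.png

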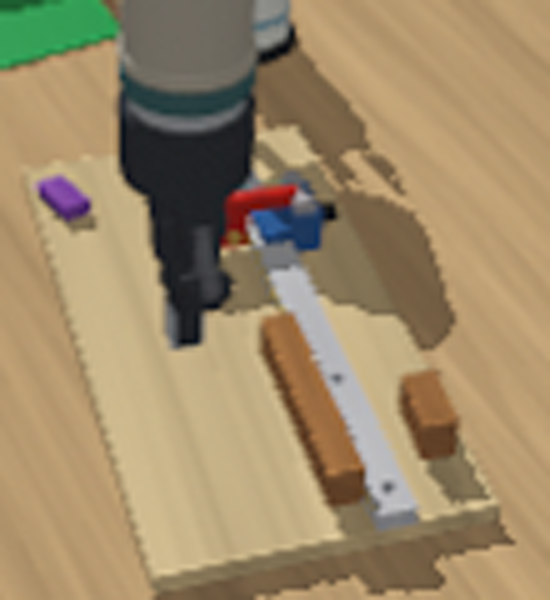

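View pics/t6.png

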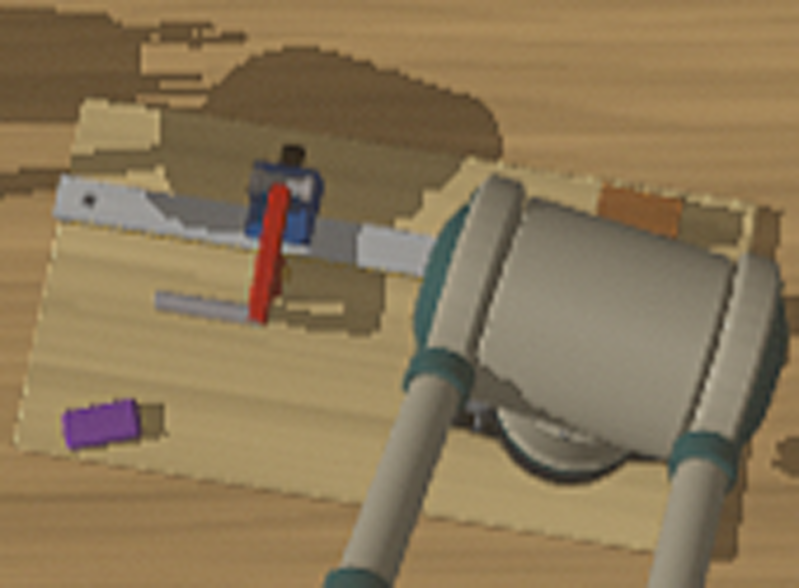

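```bash
cat >> h.py <<'E'
C=np.array([.511,.029]); b=-.171
def B(P):
    P=np.atleast_2d(P)[:,:2]-C; return (P@np.array([[np.cos(b),-np.sin(b)],[np.sin(b),np.cos(b)]])*1000).round(1)
def Wd(x,y): return (C+np.array([x*np.cos(b)-y*np.sin(b),x*np.sin(b)+y*np.cos(b)])/1000).round(4)
E
python3 - <<'E'
from h import *
def S(p): return (np.array(p)+.5)/5-.5+[205,130]
print(B(onz('side',S([(363,468),(330,478),(290,315),(263,323)]),.045)))
print(Wd(15,-230),Wd(16,-200), B([.434,-.0695]))
E
```

```text
[[  29.9 -183.3]
 [   8.2 -185.9]
 [  28.4  -37.4]
 [   8.9  -40.4]]
[ 0.4866 -0.2002] [ 0.4927 -0.1708] [[ -59.1 -110.2]]
```

```bash
python3 -m jog '[[[0.06,-0.146,0.02],0.001],[[0.06,-0.146,0],0],[[0.06,-0.146,0],0],[[0.06,-0.146,0],0],[[0.06,-0.146,0],0],[[0.06,-0.146,0],0],[[0,0,0],0]]'; python3 -m jog '[[[0,0,-0.01],0]]'; python3 -c "
from h import *;s=state();print(B(s['ee_pos']))"
```

```text
clock: 10.73
ee_pos: [0.4877, -0.2043, 0.1701]
tcp_rot: [3.137, -0.03, 2.97]
wrist_force: [0.8, -0.0, -0.5]
grip_width: 0.0
clock: 10.82
ee_pos: [0.4878, -0.2048, 0.167]
tcp_rot: [3.136, -0.032, 2.969]
wrist_force: [-0.2, -0.3, 0.3]
grip_width: 0.002
[[  16.9 -234.4]]
```

Descend to z≈0.098.

```bash
python3 -m jog '[[[0,0,-0.12],0],[[0,0,-0.12],0],[[0,0,-0.12],0],[[0,0,-0.08],0],[[0,0,-0.04],0],[[0,0,0],0]]';  python3 - <<'E'
from h import *
t=camera('top');s=camera('side')
print(B(state()['ee_pos']))
crop('top',t,145,130,315,255,4.7,'pics/t7.png'); crop('side',s,205,130,325,260,4.6,'pics/s7.png')
E
```

```text
clock: 11.32
ee_pos: [0.4852, -0.2002, 0.0868]
tcp_rot: [3.132, -0.038, 2.97]
wrist_force: [-0.0, 0.8, -0.3]
grip_width: 0.002
[[  14.5 -230.7]]
```

View pics/s7.png

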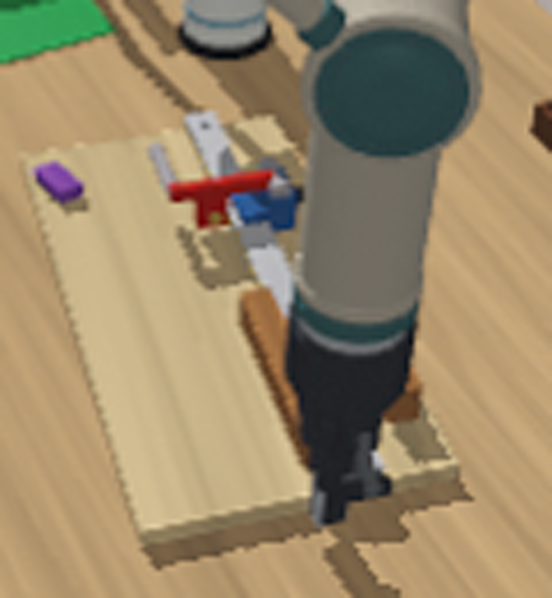

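```bash
python3 -m jog '[[[0.015,-0.003,0.05],0],[[0.012,-0.003,0.025],0],[[0,0,0],0]]'; python3 -c "
from h import *;s=state();print(B(s['ee_pos']))"
```

```text
clock: 11.67
ee_pos: [0.4915, -0.2018, 0.1023]
tcp_rot: [3.134, -0.032, 2.97]
wrist_force: [-0.6, 0.5, -0.0]
grip_width: 0.004
[[  20.  -230.8]]
```

```bash
python3 -m jog '[[[-0.003,0.03,-0.03],0],[[0.006,0.035,0],0],[[0.006,0.035,0],0],[[0.006,0.033,0],0],[[0.003,0.02,0],0],[[0,0,0],0]]'
python3 - <<'E'
from h import *
t=camera('top');s=camera('side')
print(B(state()['ee_pos']))
crop('top',t,145,130,315,255,4.7,'pics/t8.png'); crop('side',s,205,130,325,260,4.6,'pics/s8.png')
E
```

```text
clock: 12.17
ee_pos: [0.4957, -0.1768, 0.1001]
tcp_rot: [3.136, -0.026, 2.97]
wrist_force: [0.5, 0.2, -0.3]
grip_width: 0.002
[[  20.1 -206. ]]
```

View pics/s8.png

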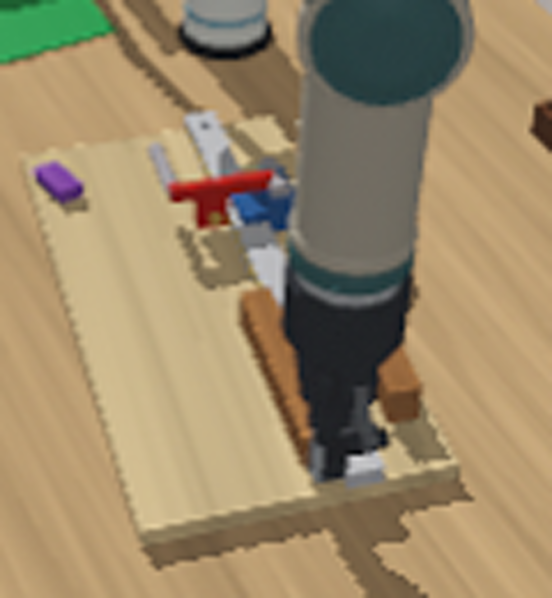

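View pics/t8.png

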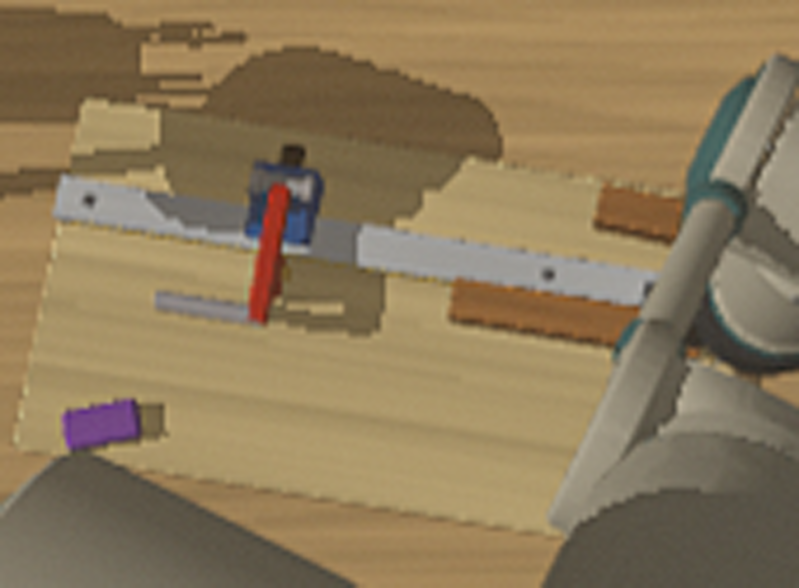

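```bash
python3 -m jog '[[[0.006,0.035,0],0],[[0.006,0.035,0],0],[[0.006,0.035,0],0],[[0.006,0.035,0],0],[[0.006,0.035,0],0],[[0.006,0.035,0],0],[[0.006,0.035,0],0],[[0.006,0.035,0],0]]'; python3 -c "
from h import *;s=state();print(B(s['ee_pos']))"
```

```text
clock: 12.93
ee_pos: [0.5037, -0.1328, 0.1]
tcp_rot: [3.137, -0.026, 2.968]
wrist_force: [0.1, -0.1, 0.3]
grip_width: -0.001
[[  20.3 -160.7]]
```

```bash
python3 -m jog '[[[0.006,0.035,0],0],[[0.006,0.035,0],0],[[0.006,0.035,0],0],[[0.006,0.035,0],0],[[0.006,0.035,0],0],[[0.003,0.02,0],0],[[0,0,0],0]]'
python3 - <<'E'
from h import *
t=camera('top');s=camera('side')
print(B(state()['ee_pos']))
crop('top',t,145,130,315,255,4.7,'pics/t9.png'); crop('side',s,205,130,325,260,4.6,'pics/s9.png')
E
```

```text
clock: 13.52
ee_pos: [0.5092, -0.0988, 0.1]
tcp_rot: [3.137, -0.026, 2.97]
wrist_force: [0.5, -0.5, 0.6]
grip_width: 0.0
[[  20.  -126.7]]
```

View pics/s9.png

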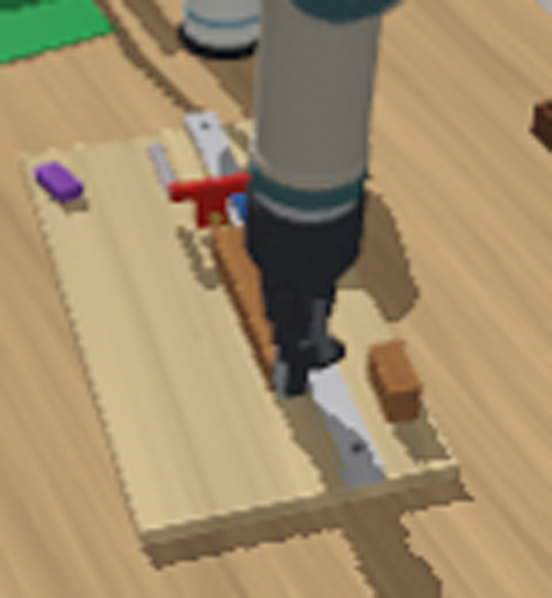

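View pics/t9.png

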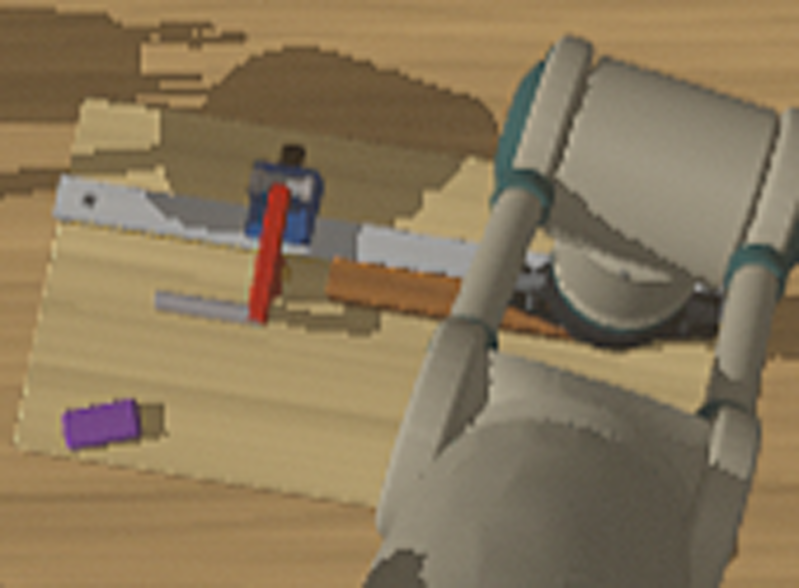

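```bash
python3 -m jog '[[[0.006,0.032,0],0],[[0.006,0.032,0],0],[[0.006,0.032,0],0],[[0.003,0.016,0],0]]'; python3 -m jog '[[[0.003,0.013,0],0],[[0.003,0.013,0],0]]'
python3 - <<'E'
from h import *
t=camera('top')
print(B(state()['ee_pos']))
crop('top',t,185,150,265,215,9,'pics/t10.png')
E
```

```text
clock: 13.95
ee_pos: [0.5126, -0.0822, 0.1]
tcp_rot: [3.137, -0.026, 2.968]
wrist_force: [-0.5, 0.8, 0.3]
grip_width: 0.001
clock: 14.12
ee_pos: [0.5134, -0.0776, 0.1]
tcp_rot: [3.137, -0.026, 2.968]
wrist_force: [-0.3, -0.8, 0.9]
grip_width: 0.001
[[  20.5 -104.3]]
```

View pics/t10.png

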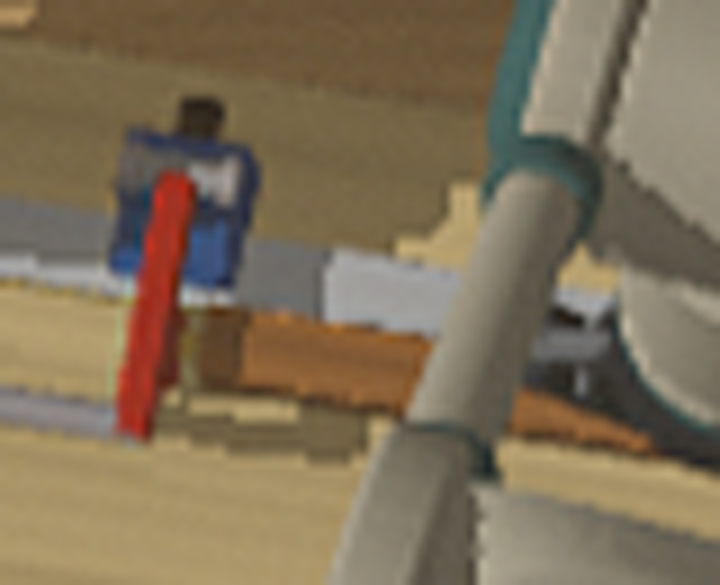

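```bash
for i in 1; do python3 -m jog '[[[0.001,0.008,0],0],[[0.001,0.008,0],0]]'; done; python3 -m jog '[[[0.001,0.008,0],0]]'
```

```text
clock: 14.33
ee_pos: [0.5139, -0.0747, 0.1]
tcp_rot: [3.137, -0.026, 2.968]
wrist_force: [-0.7, -2.5, 0.2]
grip_width: -0.001
clock: 14.42
ee_pos: [0.514, -0.0744, 0.1]
tcp_rot: [3.139, -0.026, 2.97]
wrist_force: [-1.0, -7.3, 0.4]
grip_width: 0.003
```

```bash
python3 -m jog '[[[0.001,0.008,0],0]]'; python3 -c "
from h import *;s=state();print(B(s['ee_pos']))"
```

```text
clock: 14.5
ee_pos: [0.5141, -0.0743, 0.1001]
tcp_rot: [-3.141, -0.026, 2.971]
wrist_force: [-1.0, -4.5, 0.3]
grip_width: -0.002
[[  20.6 -101.3]]
```

```bash
python3 -m jog '[[[0.002,0.007,0],0],[[0.002,0.007,0],0],[[0.002,0.007,0],0]]'; python3 -m jog '[[[0.002,0.007,0],0],[[0.002,0.007,0],0],[[0.002,0.007,0],0]]'; python3 -m jog '[[[0.002,0.007,0],0],[[0.002,0.007,0],0]]'
```

```text
clock: 14.75
ee_pos: [0.5142, -0.074, 0.1001]
tcp_rot: [-3.135, -0.027, 2.974]
wrist_force: [-1.7, -5.9, -0.6]
grip_width: -0.002
clock: 15.0
ee_pos: [0.5143, -0.0737, 0.1002]
tcp_rot: [-3.129, -0.028, 2.976]
wrist_force: [-1.7, -5.9, 0.8]
grip_width: 0.001
clock: 15.17
ee_pos: [0.5145, -0.0735, 0.1002]
tcp_rot: [-3.125, -0.028, 2.977]
wrist_force: [-1.2, -5.4, 0.1]
grip_width: 0.001
```

```bash
python3 -m jog '[[[0.002,0.005,0],0],[[0.002,0.005,0],0],[[0.002,0.005,0],0],[[0.002,0.005,0],0]]'; python3 -m jog '[[[0.002,0.005,0],0],[[0.002,0.005,0],0],[[0.002,0.005,0],0],[[0.002,0.005,0],0],[[0.002,0.005,0],0]]';python3 -m jog '[[[0.002,0.005,0],0],[[0.002,0.005,0],0],[[0.002,0.005,0],0],[[0.002,0.005,0],0],[[0.002,0.005,0],0]]'
python3 - <<'E'
from h import *
t=camera('top');s=camera('side')
crop('top',t,185,150,265,215,9,'pics/t11.png'); crop('side',s,205,130,325,260,4.6,'pics/s11.png')
E
```

```text
clock: 15.5
ee_pos: [0.5146, -0.0731, 0.1003]
tcp_rot: [-3.12, -0.03, 2.979]
wrist_force: [-1.2, -5.5, 0.3]
grip_width: 0.001
clock: 15.92
ee_pos: [0.5149, -0.0728, 0.1004]
tcp_rot: [-3.112, -0.032, 2.982]
wrist_force: [-2.6, -6.2, 0.3]
grip_width: 0.004
clock: 16.33
ee_pos: [0.5151, -0.0724, 0.1005]
tcp_rot: [-3.105, -0.035, 2.984]
wrist_force: [-2.0, -5.8, -0.8]
grip_width: -0.004
```

View pics/t11.png

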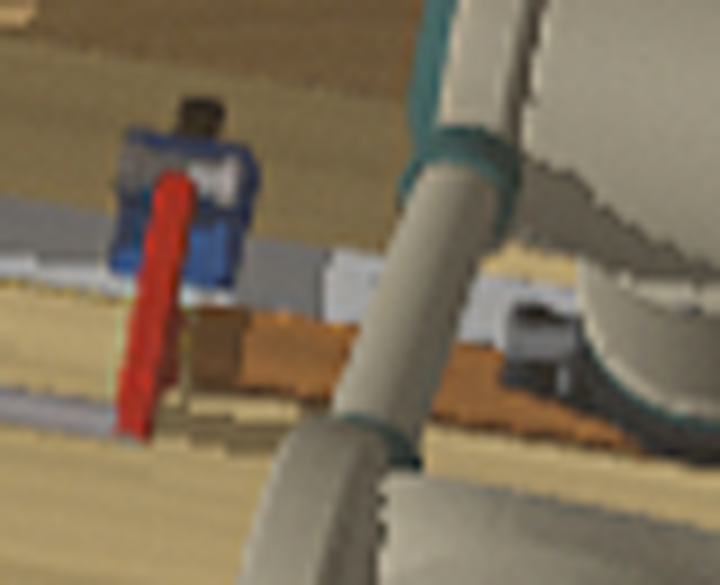

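View pics/s11.png

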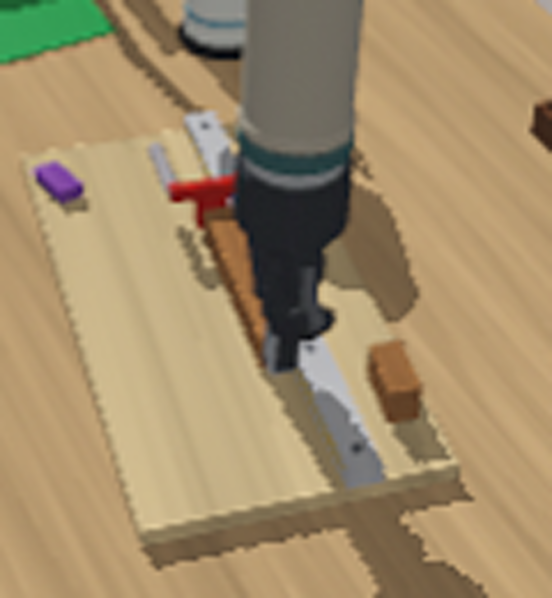

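```bash
python3 -m jog '[[[0,0.002,0],0],[[0,0.002,0],0]]'; python3 -m jog '[[[0,0.002,0],0],[[0,0.002,0],0]]'
```

```text
clock: 16.6
ee_pos: [0.5151, -0.0724, 0.1005]
tcp_rot: [-3.104, -0.035, 2.985]
wrist_force: [-0.8, -4.5, 1.0]
grip_width: -0.003
clock: 16.77
ee_pos: [0.5151, -0.0723, 0.1005]
tcp_rot: [-3.103, -0.035, 2.985]
wrist_force: [-0.6, -5.4, 0.0]
grip_width: 0.0
```

```bash
python3 -m jog '[[[0,0,0],0],[[0,0,0],0]]'; python3 -m jog '[[[0,0,0],0],[[0,0,0],0],[[0,0,0],0],[[0,0,0],0]]';python3 -m jog '[[[0,0,0],0],[[0,0,0],0],[[0,0,0],0],[[0,0,0],0]]'
```

```text
clock: 16.93
ee_pos: [0.5151, -0.0723, 0.1005]
tcp_rot: [-3.103, -0.035, 2.985]
wrist_force: [0.3, -3.6, 1.0]
grip_width: -0.001
clock: 17.27
ee_pos: [0.5151, -0.0723, 0.1005]
tcp_rot: [-3.103, -0.035, 2.985]
wrist_force: [-1.2, -4.8, -0.5]
grip_width: -0.004
clock: 17.6
ee_pos: [0.5151, -0.0723, 0.1005]
tcp_rot: [-3.103, -0.035, 2.985]
wrist_force: [-0.8, -4.0, 0.5]
grip_width: -0.003
```

```bash
python3 -m jog '[[[0,0,0],0],[[0,0,0],0],[[0,0,0],0],[[0,0,0],0],[[0,0,0],0],[[0,0,0],0]]';python3 -m jog '[[[0,0,0],0],[[0,0,0],0],[[0,0,0],0],[[0,0,0],0],[[0,0,0],0],[[0,0,0],0],[[0,0,0],0],[[0,0,0],0]]'
```

```text
clock: 18.1
ee_pos: [0.5151, -0.0723, 0.1005]
tcp_rot: [-3.103, -0.035, 2.985]
wrist_force: [-1.3, -4.1, -0.2]
grip_width: -0.004
clock: 18.77
ee_pos: [0.5151, -0.0723, 0.1005]
tcp_rot: [-3.103, -0.035, 2.985]
wrist_force: [-0.8, -4.1, 0.9]
grip_width: 0.002
```

```bash
python3 -m jog '[[[-0.005,-0.03,0],0],[[-0.012,-0.07,0],0],[[-0.017,-0.1,0],0],[[-0.017,-0.1,0.05],0],[[0,-0.05,0.15],0],[[0,0,0.2],0],[[-0.15,0,0.2],0],[[-0.2,0,0.1],0],[[-0.2,0,0],0],[[-0.2,0,0],0],[[0,0,0],0]]';  python3 - <<'E'
from h import *
t=camera('top');s=camera('side')
print(state()['joint_positions'])
crop('top',t,155,130,305,250,5.2,'pics/t12.png'); crop('side',s,205,130,325,260,4.6,'pics/s12.png')
E
```

```text
clock: 19.68
ee_pos: [0.3921, -0.1255, 0.2083]
tcp_rot: [-3.118, -0.032, 2.98]
wrist_force: [-0.3, 0.5, -0.7]
grip_width: 0.0
[-0.45442975  0.12935507  1.95878096 -0.03556901  1.0706571  -1.84671027]
```

View pics/t12.png

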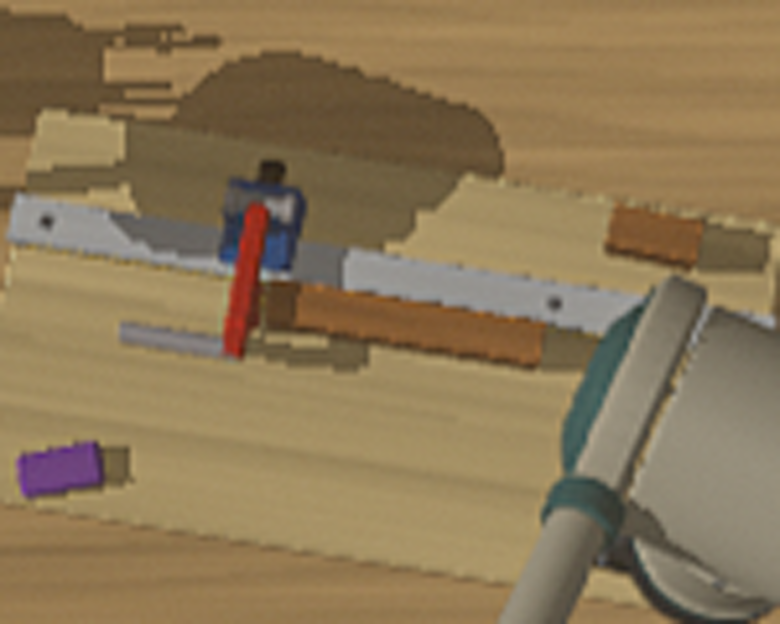

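View pics/s12.png

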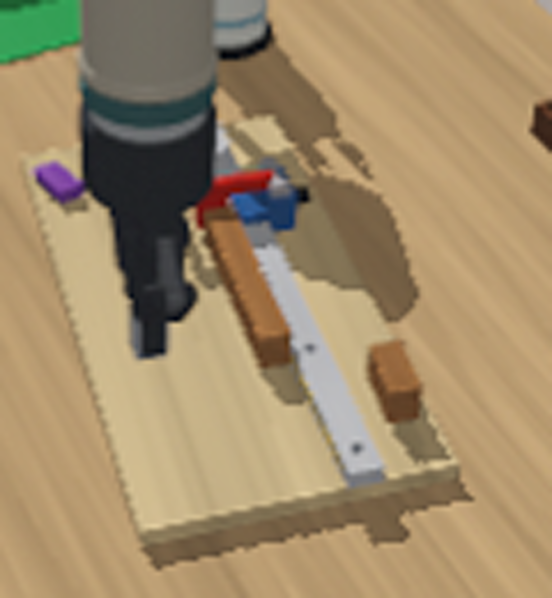

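Run:
```python
from h import *
def meas(t):
    hsv=cv2.cvtColor(t,cv2.COLOR_RGB2HSV)
    m=((hsv[...,0]<17)&(hsv[...,1]>130)&(hsv[...,2]>75)).astype(np.uint8); m[:178]=0;m[205:]=0;m[:,:204]=0;m[:,262:]=0
    n,l,st,ce=cv2.connectedComponentsWithStats(m); k=1+st[1:,4].argmax(); print(st[k])
    W=onz('top',np.argwhere(l==k)[:,::-1].astype(float),.045)[:,:2].astype(np.float32)
    r=cv2.minAreaRect(W*1000); print(r,B(np.array(r[0])/1000)); print(B(cv2.boxPoints(r)/1000))
t=camera('top'); cv2.imwrite('pics/t13.png',t[:,:,::-1]); meas(t)
```

```text
[204 178  56  23 492]
((526.865234375, 20.67046356201172), (160.50885009765625, 38.25196075439453), 75.2620620727539) [[17.1 -5.5]]
[[ -8.9 -83.8]
 [ 29.2 -87.1]
 [ 43.   72.8]
 [  4.9  76.1]]
```

Run:
```python
from h import *
t=cv2.imread('pics/t13.png')[:,:,::-1].copy()
hsv=cv2.cvtColor(t,cv2.COLOR_RGB2HSV)
m=((hsv[...,0]<17)&(hsv[...,1]>130)&(hsv[...,2]>75))
lo=[];hi=[]
for u in range(216,256):
    r=[v for v in range(180,204) if m[v,u]]
    if r: lo.append((u,max(r)+.5)); hi.append((u,min(r)-.5))
for p,nm in ((lo,'front'),(hi,'back')):
    b_=B(onz('top',p,.045)); f=np.polyfit(b_[:,1],b_[:,0],1); print(nm,f, b_[::8].tolist(), np.std(b_[:,0]-np.polyval(f,b_[:,1])))
# fence back... front edge direction from first picture: fence/board boundary
```

```text
front [5.01508350e-03 5.11872956e+00] [[5.2, 32.2], [6.0, 9.8], [4.1, -13.0], [4.9, -35.4], [5.7, -57.7]] 0.8248799706291721
back [1.0966359e-03 3.0202711e+01] [[30.3, 36.6], [31.1, 14.2], [29.1, -8.7], [29.9, -31.2], [30.7, -53.6]] 0.7947746503970278
```

```bash
python3 -m jog '[[[0.069,0.148,0],-0.0199],[[0.069,0.148,0],-0.0199],[[0.069,0.148,0],-0.0199],[[0.069,0.148,0],-0.0199],[[0.069,0.148,0],-0.0199],[[0.069,0.148,0],-0.0199],[[0.069,0.148,0],-0.0199],[[0.069,0.148,0],-0.0199],[[0.069,0.148,0],-0.0199],[[0.069,0.148,0],-0.0199],[[0.069,0.148,0],-0.0199],[[0.05,0.12,0],-0.0199]]' 0.6;  python3 -m jog '[[[0,0,0],-0.006],[[0,0,0],0]]'
```

```text
clock: 20.83
ee_pos: [0.5411, 0.1482, 0.2044]
tcp_rot: [-3.122, -0.025, 1.477]
wrist_force: [-0.2, 1.8, 0.5]
grip_width: 0.595
clock: 21.0
ee_pos: [0.5456, 0.154, 0.2027]
tcp_rot: [-3.123, -0.029, 1.438]
wrist_force: [0.3, -0.3, 0.4]
grip_width: 0.601
```

```bash
python3 -m jog '[[[-0.09,-0.05,0],-0.004],[[-0.09,-0.05,0],0],[[0,0,-0.02],0],[[0,0,0],0]]';  python3 -m jog '[[[0,0,-0.02],0],[[0,0,0],0]]'
```

```text
clock: 21.33
ee_pos: [0.5223, 0.141, 0.197]
tcp_rot: [-3.123, -0.031, 1.419]
wrist_force: [-1.3, 0.4, 0.8]
grip_width: 0.6
clock: 21.5
ee_pos: [0.5238, 0.1411, 0.1934]
tcp_rot: [-3.124, -0.032, 1.419]
wrist_force: [0.6, -0.0, -1.0]
grip_width: 0.601
```

```bash
python3 -m jog '[[[-0.02,0,-0.12],-0.002],[[-0.015,-0.005,-0.12],0],[[0,0,-0.12],0],[[0,0,-0.08],0],[[0,0,-0.02],0],[[0,0,0],0]]';  python3 - <<'E'
from h import *
t=camera('top');s=camera('side')
crop('top',t,155,130,305,250,5.2,'pics/t14.png'); crop('side',s,205,120,325,250,4.6,'pics/s14.png')
E
```

```text
clock: 22.0
ee_pos: [0.5243, 0.1412, 0.1227]
tcp_rot: [-3.132, -0.035, 1.406]
wrist_force: [-0.1, 0.4, 0.2]
grip_width: 0.599
```

View pics/s14.png

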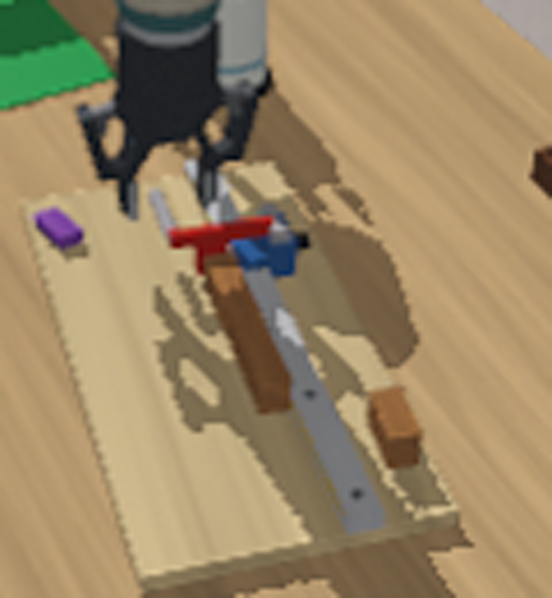

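```bash
python3 -m jog '[[[-0.035,0.003,-0.05],0],[[-0.01,0,-0.02],0],[[0,0,0],0]]'; python3 -m jog '[[[-0.005,0,0],0],[[0,0,0],0]]' 0.3
```

```text
clock: 22.35
ee_pos: [0.5193, 0.142, 0.1145]
tcp_rot: [-3.139, -0.037, 1.407]
wrist_force: [0.1, -0.5, 0.6]
grip_width: 0.596
clock: 22.52
ee_pos: [0.5184, 0.1421, 0.115]
tcp_rot: [-3.139, -0.038, 1.407]
wrist_force: [0.0, 0.6, 0.1]
grip_width: 0.322
```

```bash
python3 -m jog '[[[-0.005,0,-0.02],0],[[0,0,0],0]]'; python3 -m jog '[[[0,0,0],0],[[0,0,0],0],[[0,0,0],0],[[0,0,0],0]]' 0 20
```

```text
clock: 22.68
ee_pos: [0.5178, 0.1422, 0.1124]
tcp_rot: [-3.141, -0.038, 1.407]
wrist_force: [0.5, 0.4, 0.0]
grip_width: 0.3
clock: 23.02
ee_pos: [0.5181, 0.1422, 0.1125]
tcp_rot: [-3.141, -0.038, 1.407]
wrist_force: [-0.5, 0.5, -0.3]
grip_width: 0.131
```

```bash
python3 -m jog '[[[0.002,0,0.04],0],[[0.004,-0.001,0.04],0],[[0.01,-0.002,0.06],0],[[0.018,-0.003,0.078],0],[[0,0,0],0]]'; python3 -c "
from h import *;s=state();print(B(s['ee_pos']))"
```

```text
clock: 23.43
ee_pos: [0.5256, 0.1409, 0.1473]
tcp_rot: [3.139, -0.038, 1.406]
wrist_force: [-0.6, 0.1, 0.2]
grip_width: 0.132
[[ -4.7 112.7]]
```

```bash
python3 -m jog '[[[0.042,-0.007,0.069],0],[[0.049,-0.008,0.062],0],[[0.058,-0.01,0.055],0],[[0.065,-0.011,0.045],0],[[0,0,0],0]]'; python3 -c "
from h import *;s=state();print(B(s['ee_pos']))"
```

```text
clock: 23.85
ee_pos: [0.5538, 0.1359, 0.1828]
tcp_rot: [-3.134, -0.038, 1.405]
wrist_force: [1.7, -0.8, -4.0]
grip_width: 0.129
[[ 24.  112.6]]
```

```bash
python3 -m jog '[[[0.07,-0.012,0.02],0],[[0.075,-0.013,0.015],0],[[0.077,-0.013,0.008],0],[[0.075,-0.013,-0.003],0],[[0.03,-0.005,-0.005],0],[[0,0,0],0]]'; python3 -c "
from h import *;s=state();print(B(s['ee_pos']))"
```

```text
clock: 24.35
ee_pos: [0.5863, 0.1303, 0.1929]
tcp_rot: [-3.097, -0.037, 1.405]
wrist_force: [0.1, -0.8, -7.0]
grip_width: 0.128
[[ 56.9 112.7]]
```

```bash
python3 -m jog '[[[0.06,-0.01,-0.005],0],[[0.06,-0.01,-0.005],0],[[0,0,0],0]]'; python3 -c "
from h import *;s=state();print(B(s['ee_pos']))"
```

```text
clock: 24.6
ee_pos: [0.6007, 0.1279, 0.1929]
tcp_rot: [-3.09, -0.037, 1.405]
wrist_force: [-0.1, 0.6, -0.9]
grip_width: 0.124
[[ 71.5 112.7]]
```

```bash
python3 -m jog '[[[0.035,-0.006,0],0],[[0,0,0],0]]'; python3 -m jog '[[[0,0,0],0],[[0,0,0],0],[[0,0,0],0]]' 0.5; python3 -m jog '[[[0,0,0.1],0],[[0,0,0.15],0],[[0,0,0.15],0],[[0,0,0.15],0],[[0,0.1,0.1],0],[[-0.1,0.2,0],0],[[-0.1,0.25,0],0],[[-0.1,0.25,0],0],[[-0.1,0.25,0],0],[[-0.1,0.25,0],0],[[0,0,0],0]]';  python3 - <<'E'
from h import *
t=camera('top');s=camera('side')
crop('top',t,145,130,305,250,4.9,'pics/t15.png'); crop('side',s,205,110,325,240,4.6,'pics/s15.png')
cv2.imwrite('pics/t15f.png',t[:,:,::-1]);cv2.imwrite('pics/s15f.png',s[:,:,::-1])
E
```

```text
clock: 24.77
ee_pos: [0.6049, 0.1273, 0.1929]
tcp_rot: [-3.088, -0.037, 1.405]
wrist_force: [0.8, 0.1, 2.5]
grip_width: 0.132
clock: 25.02
ee_pos: [0.606, 0.1271, 0.1924]
tcp_rot: [-3.091, -0.037, 1.406]
wrist_force: [-0.1, 0.1, -0.6]
grip_width: 0.496
clock: 25.93
ee_pos: [0.5299, 0.3265, 0.2924]
tcp_rot: [-3.097, -0.039, 1.398]
wrist_force: [0.4, -0.1, 0.4]
grip_width: 0.501
```

View pics/s15.png

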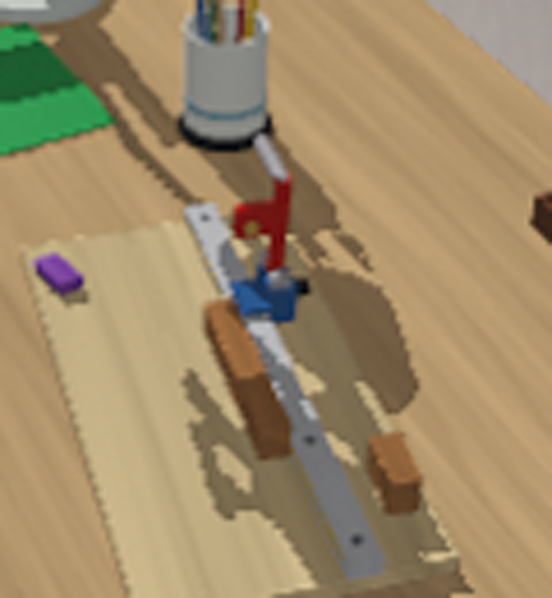

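View pics/t15.png

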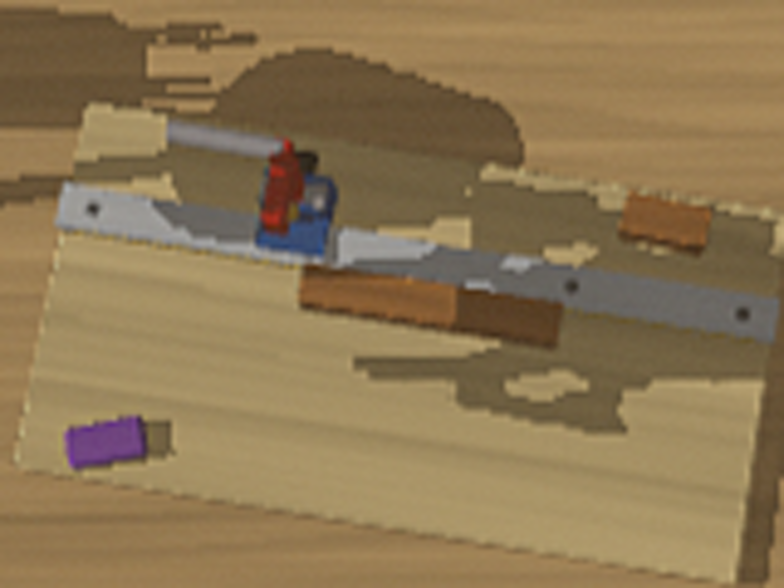

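Run:
```python
from h import *
a=cv2.imread('pics/t13.png')[:,:,::-1].astype(int); c=cv2.imread('pics/t15f.png')[:,:,::-1].astype(int); o=cv2.imread('pics/top0.png')[:,:,::-1].astype(int)
for n,t in (('t13',a),('now',c)):
    h=cv2.cvtColor(t.astype(np.uint8),cv2.COLOR_RGB2HSV); m=(h[...,0]<17)&(h[...,1]>120)&(h[...,2]>50); m[:, :208]=0; m[:178]=0; m[205:]=0
    pass
    print(n,[(v,np.flatnonzero(m[v,208:264])[[0,-1]]+208) for v in (187,190,192,195,197,199) if m[v,208:264].any()])
for n,t in (('0',o),('t13',a),('now',c)):
    h=cv2.cvtColor(t.astype(np.uint8),cv2.COLOR_RGB2HSV); m=(h[...,0]>105)&(h[...,0]<122)&(h[...,1]>150); m[:160]=0;m[187:]=0;m[:,:190]=0;m[:,225:]=0
    p=np.argwhere(m); print(n,len(p),p.min(0),p.max(0))
h=cv2.cvtColor(c.astype(np.uint8),cv2.COLOR_RGB2HSV)
m=(h[...,0]<17)&(h[...,1]>120)&(h[...,2]>50); lo=[]
for u in range(212,256):
    r=[v for v in range(180,204) if m[v,u]]; lo.append((u,max(r)+.5))
b_=B(onz('top',lo,.045)); print(np.polyfit(b_[:,1],b_[:,0],1))
```

```text
t13 [(187, array([208, 231])), (190, array([208, 249])), (192, array([208, 259])), (195, array([222, 258])), (197, array([237, 258])), (199, array([250, 258]))]
now [(187, array([208, 231])), (190, array([208, 249])), (192, array([208, 259])), (195, array([225, 258])), (197, array([236, 258])), (199, array([249, 258]))]Traceback (most recent call last):
  File "<stdin>", line 9, in <module>
    return umr_minimum(a, axis, None, out, keepdims, initial, where)
ValueError: zero-size array to reduction operation minimum which has no identity
```

Run:
```python
from h import *
for n in ('top0','t13','t15f'):
    t=cv2.imread(f'pics/{n}.png').astype(int); m=(t[...,0]>t[...,2]+40); m[:155]=0;m[190:]=0;m[:,:190]=0;m[:,225:]=0
    p=np.argwhere(m); print(n,len(p),p.min(0) if len(p) else '',p.max(0) if len(p) else '')
print(state()['joint_vel'].round(3))
close_job()
```

```text
top0 61 [172 198] [181 211]
t13 32 [175 197] [181 209]
t15f 61 [172 197] [181 211]
[-0.051 -0.     0.003 -0.021  0.003 -0.004]
the job is handed in; nothing more can be done
```

The slat is gauged and the job is handed in, at about 26 s on the robot's clock. I flipped the stop down, pushed the slat flush to the fence, slid it onto the brass nose, let go and flipped the stop back up to standing.

- **Pressing:** the nose was felt with a 7.3 N peak. I then held the slat on it at about 5–6 N for roughly 2 s, and at about 4 N (readings 3.6–4.8 N) for a further 2 s.
- **Slat after letting go:** it lay flush, within about 0.3° of the fence. With the stop back up, its ends and edges were in the same place to within a pixel or so (up to 3 px on one edge reading, in changed shadow).
- **Stop:** it stands at about 1.65 rad, estimated from the arm's position. The blue carriage looks the same in the first and last pictures, within about 1 px (some 3 mm), so a smaller shift would not show.
- **Other things on the table:** I never went near or touched the eraser, offcut and holder, and the first two look unmoved in the last pictures. I did not look at the rabbit, bookmark or glue again.

Two forces ran higher than I wanted. One check press on the bar, with the stop already down, reached 39.9 N downward on the wrist, just under the 40 N limit for the arm. It came from the fingertips, not the gripper's body. The first seconds of pressing the slat were also a little above the 4 N asked.

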